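# Load the ventilated pallet slab with rearing cartons

### The job

First flip the slab's fan toggle off, move the amber jar from the slab to the middle of the cork mat, and stand every kraft carton on the slab in its interlocking layer: each white-tab carton squarely inside a white outline and each blue-tab carton squarely inside a blue outline (any outline of that colour). Only when all the cartons that are there lie in place, flip the fan toggle on again. Leave the beaker, the lidded bowl and the petri dish where they are, and do not tip the jar over.

Things in the scene. Friction and masses are not known exactly. Their poses are not given: they have to be found in the camera images.
- slab: grey ventilated pallet slab fixed to the bench, 200 (x) x 235 (y), top 15 above its origin (centre of underside, at bench level). Outlined on it, 8 mm apart: a row of three white places (84 along x, 54 along y) on the +x half, two blue (54 x 84) on the -x half. A white ledge, 30 high, 110 (x) x 100 (y), adjoins its -y side and carries the fan toggle. +x points away from the robot within 0.2 rad.
- toggle (a joint): fan toggle, hinged about the slab's y: 0 = on (leans to slab -x, the robot's side, green dot), 1.0 rad = off (leans to slab +x, red dot). It starts on. Snap-over lever: held at either end by about 0.12 N m (2 N at the tip); past its centre, 0.5, it flips to the far end by itself. 65 mm long, 10 mm thick steel rod with a red ball of 22 mm diameter.
- toggle_tip (a point): centre of the red ball on the toggle lever, 65 mm from the pivot; about 91 above the bench at either end of the travel, 99 at the centre
- toggle_pivot (a point): point on the toggle's hinge axis, at slab x = 0, y = -166, 34 above the bench, between the two dots; a 24 mm diameter steel barrel 30 long surrounds it; axes as the slab's
- jar: amber glass jar with white screw cap, 52 diameter, 85 high, about 200 g. Origin: centre of the underside; z up. Starts standing on the slab in the way of the cartons.
- mat: fixed round cork mat, 100 diameter, 4 thick, on the bench. Origin: centre of the underside.
- beaker: bystander: empty open glass beaker, 68 diameter, 95 high; origin centre of the underside
- bowl: bystander: kraft-card bowl with white lid, 122 diameter, 66 high; origin centre of the underside
- dish: bystander: closed flat glass petri dish, 90 diameter, 12 high; origin centre of the underside
- carton1: closed kraft-card insect-rearing carton, 84 long (its x) x 54 wide (its y) x 48 high, about 150 g; in the middle of its flat lid stands a stiff white handle tab 36 long (x) x 12 thick (y) x 28 high, so the top of the tab is 76 above the origin. Origin: centre of the underside; z up. May be absent (None).
- carton2: closed kraft-card insect-rearing carton, 84 long (its x) x 54 wide (its y) x 48 high, about 150 g; in the middle of its flat lid stands a stiff white handle tab 36 long (x) x 12 thick (y) x 28 high, so the top of the tab is 76 above the origin. Origin: centre of the underside; z up. May be absent (None).
- carton3: closed kraft-card insect-rearing carton, 84 long (its x) x 54 wide (its y) x 48 high, about 150 g; in the middle of its flat lid stands a stiff white handle tab 36 long (x) x 12 thick (y) x 28 high, so the top of the tab is 76 above the origin. Origin: centre of the underside; z up. May be absent (None).
- carton4: closed kraft-card insect-rearing carton, 84 long (its x) x 54 wide (its y) x 48 high, about 150 g; in the middle of its flat lid stands a stiff blue handle tab 36 long (x) x 12 thick (y) x 28 high, so the top of the tab is 76 above the origin. Origin: centre of the underside; z up. May be absent (None).
- carton5: closed kraft-card insect-rearing carton, 84 long (its x) x 54 wide (its y) x 48 high, about 150 g; in the middle of its flat lid stands a stiff blue handle tab 36 long (x) x 12 thick (y) x 28 high, so the top of the tab is 76 above the origin. Origin: centre of the underside; z up. May be absent (None).
- white_place1 (a point): centre of white outline 1, on the slab's top face (slab x = 31, y = -62): place for a white-tab carton, its long side along the slab's x; axes as the slab's
- white_place2 (a point): centre of white outline 2, on the slab's top face (slab x = 31, y = 0): place for a white-tab carton, its long side along the slab's x; axes as the slab's
- white_place3 (a point): centre of white outline 3, on the slab's top face (slab x = 31, y = 62): place for a white-tab carton, its long side along the slab's x; axes as the slab's
- blue_place1 (a point): centre of blue outline 1, on the slab's top face (slab x = -46, y = -46): place for a blue-tab carton, its long side along the slab's y; axes as the slab's
- blue_place2 (a point): centre of blue outline 2, on the slab's top face (slab x = -46, y = 46): place for a blue-tab carton, its long side along the slab's y; axes as the slab's

How it is judged:
By the outcome, as a careful person would: the job done as asked, in the order asked, and still so for the second after the job is handed in, with the robot touching nothing.
Of carton1, carton2, carton3, carton4, carton5 only 3 to 5 are there at a start; the rules pass over those that are not, and their reading is None.
At some moment in a run one of carton1, carton2, carton3, carton4, carton5 may be knocked a few centimetres aside while the robot is not near it.
It also fails if it takes over 210 s, if anything falls off the work surface, if the arm or the gripper's body presses on something with over 40 N, if the wrist force passes 120 N, or if a joint passes its speed limit or range.

### The arm

A 7-joint arm with a two-finger parallel gripper is mounted at the origin on the work surface. World frame = base frame: x ahead of the robot, y to its left, z up, the work surface at z = 0. Lengths are in m, angles in rad, forces in N, time in s.
With the tool pointing down it reaches from about 0.425 to 0.95 m from the base axis. Payload 4.7 kg.
Tool frame: the origin (TCP) lies between the finger pads; the fingertips stand 25 mm ahead of it and the grasp point (between the pads) lies 6 mm ahead of it; z points along the fingers, y is the line along which they close (so a half turn about z gives the same grasp; the last joint's range is limited). The gripper opens to 85 mm and grips with 20 to 120 N. Pads are 22 mm wide; open, the fingers measure 114 mm over their backs; the gripper's body (76 mm by 85 mm) begins 54 mm behind the grasp point. The pads swing forward as they close: fully open they stand 13 mm farther back than shut.
Start: joints at [-1.207, 0.469, -0.049, 1.532, 0.024, 1.141, -0.082], TCP at [0.258, 0.624, 0.256] pointing down, gripper open.
Joint ranges: [-2.59, 2.59], [-0.33, 1.99], [-1.39, 1.29], [0.1, 2.45], [-1.04, 4.18], [0.21, 1.99], [-2.66, 2.66]. Speed limits (rad/s): [2.57, 2.57, 3.14, 3.14, 3.14, 3.14, 3.14].

### API

Orientations are given as a 3x3 rotation matrix whose columns are the frame's x, y, z axes.
In Python, from rig import * gives the robot as it stands. Calls block until the motion is done:
- movep(position, orientation): joint-space move of the TCP to a pose.
- move_l(position, attitude=None, feed=0.15, until_force=None): straight line of the TCP; attitude=None keeps the orientation; feed is the mean speed in m/s. With until_force (N) it stops when the force on the tool has changed by that much, and returns True; else False.
- move_joints(angles): joint-space move.
- command_gripper(opening, newtons=None): finger opening in m; newtons is the grip in N (None keeps the last); returns when the fingers have stopped.
- sleep(seconds).
- inverse_kinematics(position, orientation): joint angles nearest the present ones, or None.
- sense(): the state.
- camera(name): name is "side" or "top"; returns (picture, depth): 400x640x3 uint8, red, green, blue; 400x640 float32, m along the optical axis (not along the pixel's ray), 0 where there is no reading.
- camera_params(name): a dict with "K" (3x3 intrinsics, pixels), "dist" ([k1, k2, p1, p2, k3] as OpenCV has them; the pictures are not rectified), "position" and "rotation" of the camera in the world. Camera axes: x right, y down, z forward; pixel columns grow to the right and rows downward; lengths in m; the calibration is good to about 2 mm. A picture is of the moment at which its call begins. camera_params takes no time and is no camera call.
A pose or a line that the arm cannot do raises Unreachable and nothing moves.
- finish_job(): hands the job in; it is judged then, once.
The state is a dict: "time_s": time; "joint_pos": joint angles; "qd": joint speeds; "joint_efforts": joint torques, N m; "position": TCP position; "tcp_rot": TCP orientation; "wrist_force": force on the tool from outside, world axes, zero at the start; "ft_torque": the same for the moment, N m; "finger_gap": finger opening in m; "gripper_force": force on a finger pad.
Only numpy, scipy, OpenCV 4.12 (cv2) and the standard library are available. Lean on these libraries where they do the work, as an engineer would, in place of code of your own. Each camera call takes 0.05 s, during which the arm holds its last target. There are 200 camera calls.

## Working session

There is one attempt and no reset: what is moved stays moved. The work goes in short steps, each a Python script; the robot and the scene stay as the last script left them, time stands still between calls to the robot, and variables do not carry over. Pictures are saved under pics/ and viewed, at most 14 in all, crops included, and the job is handed in when it is done.

```bash
ls; mkdir -p pics; python3 - <<'E'
from rig import *
import cv2,numpy as np
for n in("top","side"):
    p,d=camera(n); cv2.imwrite(f"pics/{n}0.png",cv2.cvtColor(p,cv2.COLOR_RGB2BGR)); np.save(f"pics/{n}0.npy",d)
    c=camera_params(n); print(n,c)
print(sense())
E
```

```text
pics
top {'K': array([[402.26883727,   0.        , 325.04649858],
       [  0.        , 402.26883727, 207.09594853],
       [  0.        ,   0.        ,   1.        ]]), 'dist': array([-0.05675457,  0.        ,  0.        ,  0.        ,  0.        ]), 'position': array([0.51595919, 0.01054356, 1.27769283]), 'rotation': array([[-0.01372486, -0.99796333,  0.06229628],
       [-0.99966945,  0.01504951,  0.02084451],
       [-0.02173959, -0.0619896 , -0.99784001]])}
side {'K': array([[506.09644345,   0.        , 322.62010516],
       [  0.        , 506.09644345, 198.06270253],
       [  0.        ,   0.        ,   1.        ]]), 'dist': array([-0.06722581,  0.        ,  0.        ,  0.        ,  0.        ]), 'position': array([ 0.33899609, -0.72585966,  0.9653073 ]), 'rotation': array([[ 9.40395567e-01, -2.51444184e-01,  2.28980347e-01],
       [-3.40082217e-01, -6.96306924e-01,  6.32060720e-01],
       [ 5.12609096e-04, -6.72259243e-01, -7.40315640e-01]])}
{'time_s': 0.1, 'joint_pos': array([-1.20689752,  0.46940046, -0.04861179,  1.53360531,  0.02410751,
        1.14102455, -0.08229447]), 'qd': array([-0.00035393,  0.00112712,  0.00142401, -0.00406919,  0.00211283,
       -0.00181877, -0.0006112 ]), 'joint_efforts': array([ 5.25364649e-04, -5.11516070e+01, -4.72149812e-02, -2.38390321e+01,
        1.07479503e-02,  4.39204960e-03, -2.07846711e-05]), 'position': array([0.25816081, 0.62313726, 0.25532658]), 'tcp_rot': array([[-9.23861818e-01,  3.82725648e-01, -6.47448688e-04],
       [ 3.82726190e-01,  9.23860192e-01, -1.73481276e-03],
       [-6.58052693e-05, -1.85052284e-03, -9.99998286e-01]]), 'wrist_force': array([ 0.01486767, -0.16899024,  0.05180942]), 'ft_torque': array([-0.00195175, -0.04434767, -0.02151386]), 'gripper_force': 0.0, 'finger_gap': 0.0852867036546161}
```

View pics/top0.png

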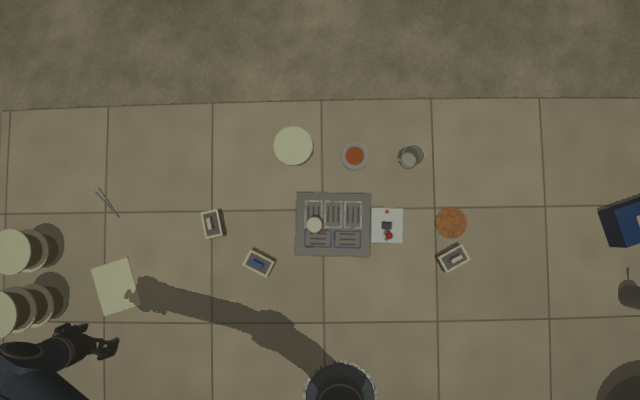

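View pics/side0.png

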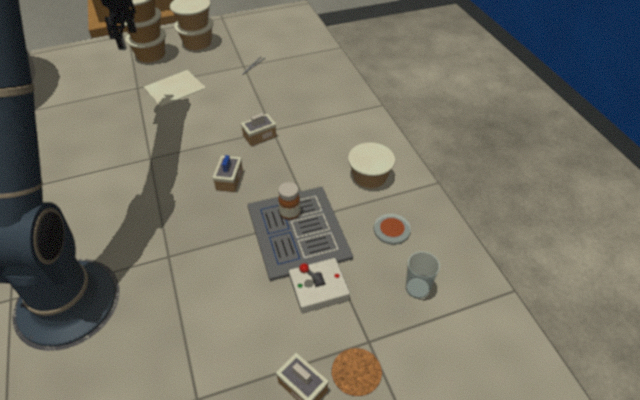

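```bash
python3 - <<'E'
import cv2,numpy as np
t=cv2.imread("pics/top0.png")
a=cv2.resize(t[185:275,195:335],None,fx=5.7,fy=5.7,interpolation=cv2.INTER_CUBIC)[:,:800]
cv2.imwrite("pics/c1.png",a[:513])
b=cv2.resize(t[185:275,335:475],None,fx=5.7,fy=5.7,interpolation=cv2.INTER_CUBIC)
cv2.imwrite("pics/c2.png",b[:513])
E
```

```text
(no output)
```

View pics/c1.png

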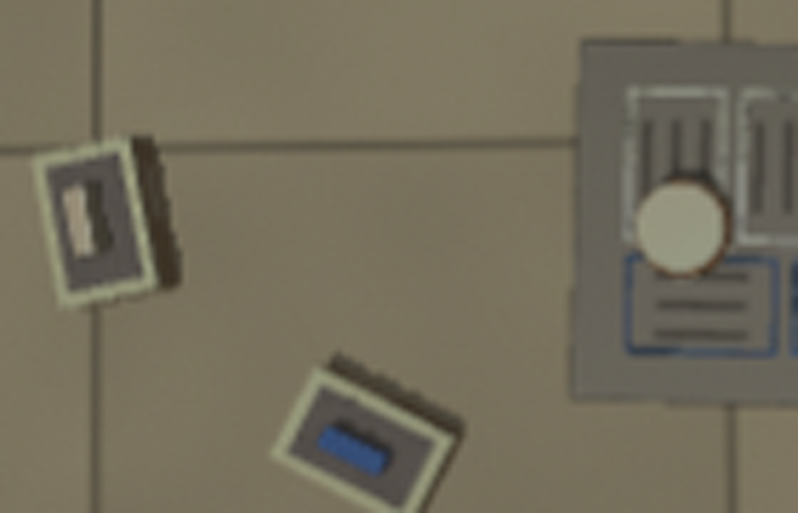

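View pics/c2.png

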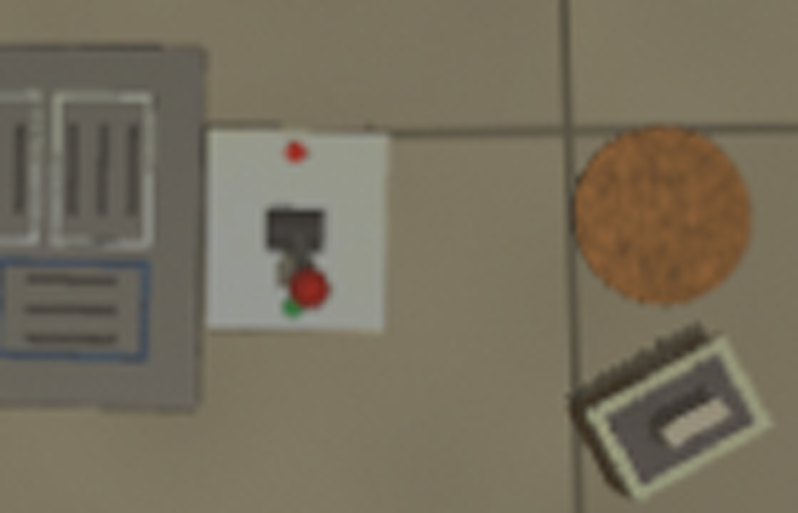

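```bash
cat > h.py <<'E'
from rig import *
import cv2,numpy as np
HOME=[-1.207,0.469,-0.049,1.532,0.024,1.141,-0.082]
def ray(n,uv):
    c=camera_params(n); u=cv2.undistortPoints(np.float64(uv).reshape(-1,1,2),c["K"],c["dist"])[:,0]
    return c["position"],np.c_[u,np.ones(len(u))]@c["rotation"].T
def onz(n,uv,z):
    p,r=ray(n,uv); return (p+r*((z-p[2])/r[:,2])[:,None])[:,:2]
def cloud(n,d):
    v,u=np.mgrid[:400,:640]; p,r=ray(n,np.c_[u.ravel(),v.ravel()])
    return (p+r*d.reshape(-1,1)).reshape(400,640,3)
def rigid(loc,w):   # 2D fit, returns yaw, origin
    a=loc-loc.mean(0);b=w-w.mean(0)
    t=np.arctan2((a[:,0]*b[:,1]-a[:,1]*b[:,0]).sum(),(a*b).sum())
    R=np.array([[np.cos(t),-np.sin(t)],[np.sin(t),np.cos(t)]]); o=w.mean(0)-R@loc.mean(0)
    return t,o,R,np.linalg.norm(loc@R.T+o-w,axis=1)
def down(t): # tool down, tool x axis at yaw t, y (closing) at t-90deg
    c,s=np.cos(t),np.sin(t); return np.array([[c,s,0],[s,-c,0],[0,0,-1.]])
def cartons(save=None,zlo=.038,zhi=.056):
    """kraft lids found from the top camera's depth"""
    p,d=camera("top")
    if save: cv2.imwrite(save,cv2.cvtColor(p,cv2.COLOR_RGB2BGR))
    P=cloud("top",d); m=((d>0)&(P[...,2]>zlo)&(P[...,2]<zhi)).astype(np.uint8)
    n,l,s,_=cv2.connectedComponentsWithStats(m); out=[]
    for i in range(1,n):
        if 200<s[i,4]<900:
            c,_=cv2.findContours((l==i).astype(np.uint8),0,1); (x,y),(w,h),a=cv2.minAreaRect(np.vstack(c))
            q=onz("top",cv2.boxPoints(((x,y),(w,h),a)),.048); e=[q[1]-q[0],q[2]-q[1]]
            e=max(e,key=np.linalg.norm)
            out.append((s[i,:2],q.mean(0).round(4),round(float(np.arctan2(e[1],e[0])%np.pi),3),round(w,1),round(h,1)))
    return p,d,P,out
def best(t,pos):
    """yaw t or t+pi, whichever needs the smaller last-joint angle"""
    c=[(abs(q[6]),a) for a in(t,t+np.pi,t-np.pi) if (q:=inverse_kinematics(pos,down(a))) is not None]
    return min(c)[1]
E
python3 - <<'E'
from h import *
f=lambda uv,x0:(np.array(uv,float)+.5)/5.7-.5+[x0,185]
A=f([(35,155),(128,140),(155,290),(62,305)],195);B=f([(318,370),(452,435),(410,515),(275,455)],195)
C=f([(588,415),(722,340),(772,425),(640,500)],335)
for n,c in zip("ABC",(A,B,C)):
    q=onz("top",c,.048); e=max([q[1]-q[0],q[2]-q[1]],key=np.linalg.norm)
    print(n,q.mean(0).round(4),np.arctan2(e[1],e[0])%np.pi,np.linalg.norm(q-np.roll(q,1,0),axis=1).round(3))
loc=np.array([[31,-62],[31,62],[-46,-46],[-46,46],[100,117.5],[100,-117.5],[-100,117.5],[-100,-117.5]])/1e3
w=np.vstack([f([(102,169)],335),f([(676,167)],195),f([(72,308)],335),f([(702,306)],195),f([(583,40)],195),f([(205,47)],335),f([(572,400)],195),f([(195,410)],335)])
W=onz("top",w,.015)
print("slab4",rigid(loc[:4],W[:4])); print("slab8",rigid(loc,W))
print("mat",onz("top",f([(662,214)],335),.004),"jar",onz("top",f([(683,227)],195),.1),"ball",onz("top",f([(310,287)],335),.091))
p,d,P,o=cartons(); 
for i in o: print(i)
s=P[195:255,300:368,2];print(np.median(s),P[340:,0:100,2].mean())
E
```

```text
A [0.547  0.3886] 0.1816294660689155 [0.083 0.052 0.083 0.052]
B [0.4264 0.2424] 1.1136065068321068 [0.051 0.08  0.048 0.08 ]
C [ 0.431  -0.3536] 2.058142049060729 [0.053 0.083 0.052 0.082]
slab4 (np.float64(-0.0258134254085163), array([0.54180222, 0.01372587]), array([[ 0.99966685,  0.02581056],
       [-0.02581056,  0.99966685]]), array([0.00022442, 0.00057631, 0.0003067 , 0.00036852]))
slab8 (np.float64(-0.03644446476557136), array([0.54186649, 0.01359184]), array([[ 0.99933597,  0.0364364 ],
       [-0.0364364 ,  0.99933597]]), array([0.00075749, 0.00114763, 0.00081656, 0.00030677, 0.00228336,
       0.00053942, 0.00147143, 0.00280895]))
mat [[ 0.54184981 -0.35967894]] jar [[0.53915413 0.06698601]] ball [[ 0.50524399 -0.15142135]]
(array([200, 209], dtype=int32), array([0.5473, 0.3879]), 0.215, 26.5, 18.7)
(array([437, 244], dtype=int32), array([ 0.4323, -0.3524]), 2.042, 18.9, 28.6)
(array([242, 249], dtype=int32), array([0.4265, 0.2427]), 1.102, 27.7, 18.3)
0.014804007300242561 0.4250898601550907
```

```bash
cat >> h.py <<'E'
SY,SO=-0.031,np.array([.5418,.0137])
def S(x,y): c,s=np.cos(SY),np.sin(SY); return SO+np.array([c*x-s*y,s*x+c*y])
def flip(sgn):
    """push the ball along slab x (sgn +1: off, -1: on) with shut fingers, tips 80 above the bench"""
    command_gripper(0.0,40)
    z=.103; a=S(-sgn*.085,-.166); t=best(SY,[*a,.2]); movep([*a,.2],down(t)); move_l([*a,z])
    g=S(-sgn*.012,-.166); hit=move_l([*g,z],feed=.06,until_force=25); print("hit",hit,sense()["position"],sense()["wrist_force"])
    b=S(-sgn*.085,-.166); move_l([*b,z]); move_l([*b,.25])
E
python3 - <<'E'
from h import *
d=camera("top")[1]; P=cloud("top",d); m=((d>0)&(P[...,2]>.009)&(P[...,2]<.021)).astype(np.uint8); m[:190]=0;m[260:]=0;m[:,:290]=0;m[:,376:]=0
m=cv2.morphologyEx(m,cv2.MORPH_OPEN,np.ones((7,7)));c,_=cv2.findContours(m,0,1);b=cv2.minAreaRect(np.vstack(c));q=onz("top",cv2.boxPoints(b),.015)
print(q,q.mean(0),[np.arctan2(*(q[(i+1)%4]-q[i])[::-1]) for i in range(4)])
flip(1); print(sense()["time_s"])
p,d=camera("top");cv2.imwrite("pics/t1.png",cv2.resize(p[160:280,280:420,::-1],None,fx=4,fy=4,interpolation=2))
p,d=camera("side");cv2.imwrite("pics/s1.png",cv2.resize(p[180:330,230:370,::-1],None,fx=4,fy=4,interpolation=2))
E
```

```text
[[ 0.44474684  0.13212688]
 [ 0.64451323  0.126286  ]
 [ 0.63620735 -0.10774675]
 [ 0.4372696  -0.09984302]] [0.54068426 0.01270578] [np.float64(-0.029230189811558872), np.float64(-1.6062717103474187), np.float64(3.101883890921036), np.float64(1.5385737924298595)]
hit False [ 0.52434216 -0.15187213  0.10297862] [ 0.00338076 -0.54420911  0.06153061]
7.7167
```

View pics/s1.png

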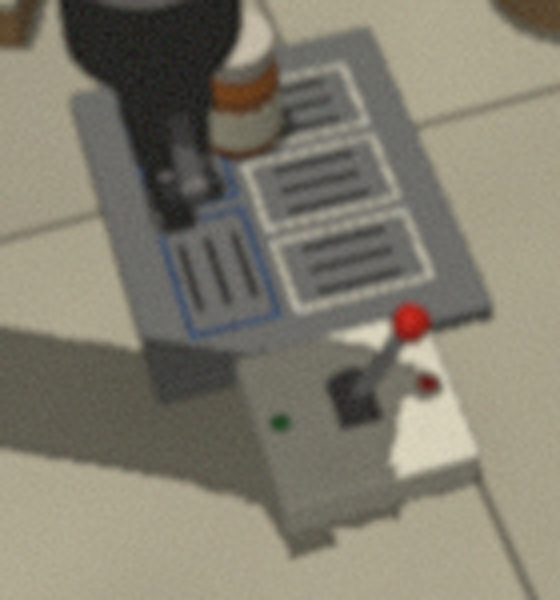

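In the side view the lever leans to the red dot, with the ball at (410,322) in the crop, so the fan is off. Next is the jar.

```bash
cat > jar.py <<'E'
from h import *
j=np.array([.5392,.067]); m=np.array([.5418,-.3597]); z=.077
command_gripper(.085,40)
t=best(0,[*j,.25]); movep([*j,.25],down(t)); print(move_l([*j,z],feed=.12,until_force=15))
command_gripper(.03,40); print(sense()["finger_gap"],sense()["gripper_force"])
move_l([*j,.25]); print(sense()["finger_gap"])
t=best(0,[*m,.25]); movep([*m,.25],down(t)); print(move_l([*m,z-.0105],feed=.08,until_force=8),sense()["position"])
command_gripper(.085); move_l([*m,.25]); move_joints(HOME)
p,d,P,o=cartons("pics/top2.png"); 
for i in o: print(i)
a=P[190:250,420:475]; k=(a[...,2]>.07)&(a[...,2]<.11); print("jar top",a[k].mean(0),k.sum(),sense()["time_s"])
E
python3 jar.py
```

```text
False
0.049683047019914175 41.363662630319595
0.050087761722412374
False [ 0.54195023 -0.35976312  0.06691233]
(array([200, 209], dtype=int32), array([0.5474, 0.3876]), 0.215, 26.5, 18.9)
(array([437, 244], dtype=int32), array([ 0.4323, -0.3525]), 2.047, 18.8, 28.7)
(array([242, 249], dtype=int32), array([0.4265, 0.2427]), 1.102, 27.7, 18.3)
jar top [ 0.53859542 -0.35918465  0.08831311] 197 23.1917
```

```bash
cat >> h.py <<'E'
def carry(exp,slot,yaw,zs=.015):
    """find the carton near exp, grip its tab, set it down at slab point slot with its long side at yaw"""
    move_joints(HOME); o=cartons()[3]; r=min(o,key=lambda r:np.linalg.norm(r[1]-exp)); c,a=r[1],r[2]
    print("at",c,a,"off by",np.linalg.norm(c-exp)); assert np.linalg.norm(c-exp)<.09
    command_gripper(.045,40); t=best(a,[*c,.2]); movep([*c,.2],down(t))
    print(move_l([*c,.077],feed=.12,until_force=12)); command_gripper(.0,40); g=sense()["finger_gap"]
    move_l([*c,.2]); print("gap",g,sense()["finger_gap"]); assert .009<sense()["finger_gap"]<.02
    s=S(*slot); t=best(yaw,[*s,.2]); movep([*s,.2],down(t)); move_l([*s,.077+zs+.012])
    print(move_l([*s,.077+zs+.0005],feed=.03,until_force=6),sense()["position"],sense()["wrist_force"])
    command_gripper(.035); move_l([*s,.2])
E
python3 - <<'E'
from h import *
carry([.432,-.353],(.031,-.062),SY)
carry([.547,.388],(.031,.062),SY)
move_joints(HOME); print(sense()["time_s"])
for r in cartons()[3]: print(r)
p,d,P,o=cartons("pics/top3.png",.053,.073)
print(o,S(.031,-.062),S(.031,.062))
p=p[180:280,195:475,::-1]; cv2.imwrite("pics/c3.png",cv2.resize(p[:,90:220],None,fx=6,fy=6,interpolation=2))
E
```

```text
at [ 0.4323 -0.3524] 2.047 off by 0.0006708203932499375
False
gap 0.010955678839299704 0.011214142283293881
False [ 0.57084357 -0.04921529  0.09244021] [-0.00826562  0.59585353  0.15740595]
at [0.5473 0.3879] 0.215 off by 0.0003162277660168031
False
gap 0.011288201881962197 0.011003440608705133
True [0.57472757 0.07479318 0.09254811] [ 0.34873699 -0.00737868  5.70757516]
48.275
(array([242, 249], dtype=int32), array([0.4265, 0.2427]), 1.102, 27.7, 18.3)
[(array([304, 201], dtype=int32), array([0.5707, 0.0735]), 3.128, 27.0, 18.0)] [ 0.57086341 -0.04923106] [0.5747068  0.07470937]
```

View pics/c3.png

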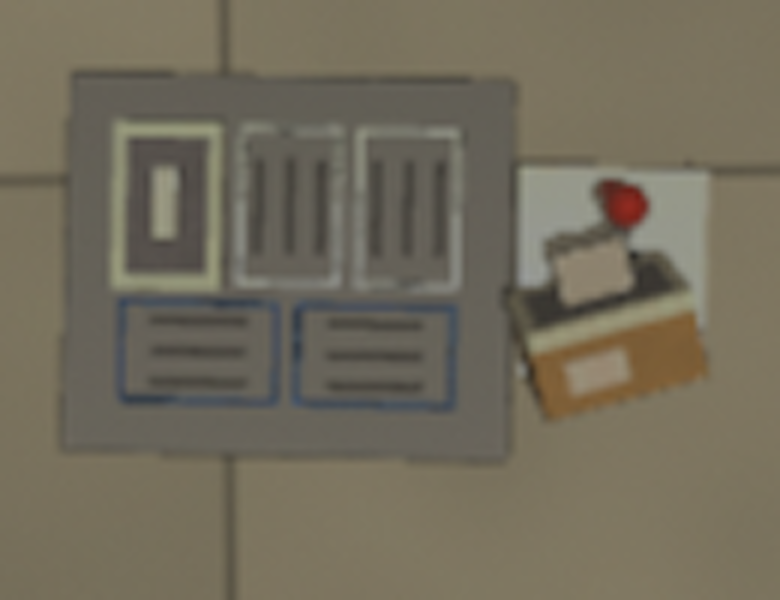

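```bash
python3 - <<'E'
from h import *
p,d=camera("side");cv2.imwrite("pics/s2.png",cv2.resize(p[180:330,230:370,::-1],None,fx=4,fy=4,interpolation=2)); np.save("pics/s2d.npy",d)
P=cloud("side",d); np.save("pics/s2P.npy",P)
p,d=camera("top"); np.save("pics/t2P.npy",cloud("top",d)); cv2.imwrite("pics/t2.png",p[...,::-1])
E
```

```text
(no output)
```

View pics/s2.png

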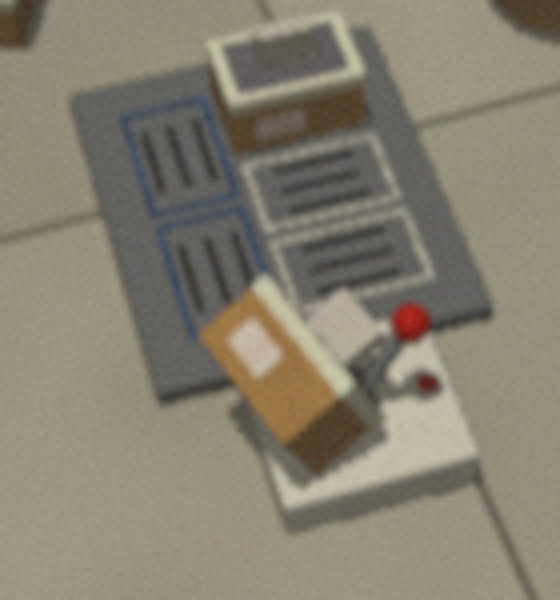

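```bash
python3 - <<'E'
import numpy as np,cv2
P=np.load("pics/s2P.npy"); T=np.load("pics/t2P.npy")
def pl(Q):
    for _ in range(4):
        c=np.median(Q,0) if _==0 else Q.mean(0); n=np.linalg.svd(Q-c)[2][2]; r=abs((Q-c)@n); Q=Q[r<max(.002,np.median(r)*2)]
    n*=np.sign(n[2]); return Q.mean(0).round(4),n.round(3),len(Q)
def poly(P,pts,x0,y0,f):
    m=np.zeros((400,640),np.uint8); cv2.fillPoly(m,[np.int32(np.array(pts)/f+[x0,y0])],1); Q=P[m>0]; return Q[np.isfinite(Q).all(1)]
# side face (orange), s2 crop
F=poly(P,[(215,332),(258,295),(335,392),(290,432)],230,180,4); print("face side",pl(F))
F2=poly(T,[(540,355),(690,322),(695,365),(555,405)],285,180,6); print("face top",pl(F2))
L=poly(T,[(530,305),(555,300),(560,315),(540,320)],285,180,6);print("lid top",len(L),pl(L))
L=poly(T,[(640,270),(675,265),(680,288),(640,297)],285,180,6);print("lid top",len(L),pl(L))
E_=poly(P,[(320,455),(368,412),(375,425),(325,465)],230,180,4);print("end side",pl(E_))
tb=poly(P,[(312,320),(345,297),(378,325),(350,350)],230,180,4);print("tab face side",pl(tb))
tb=poly(T,[(560,262),(622,245),(628,280),(568,297)],285,180,6);print("tab face top",pl(tb))
for n,(x,y) in dict(facecorn1=(258,290),f2=(212,330),f3=(285,437),f4=(340,395)).items(): print(n,P[int(180+y/4),int(230+x/4)].round(3))
E
```

```text
face side (array([ 0.4924, -0.1537,  0.0932]), array([0.95 , 0.158, 0.268]), 463)
face top (array([ 0.4911, -0.1471,  0.0946]), array([-0.954, -0.294,  0.062]), 203)
lid top 16 (array([ 0.5167, -0.1138,  0.0743]), array([0.922, 0.155, 0.354]), 16)
lid top 37 (array([ 0.5282, -0.1684,  0.081 ]), array([0.911, 0.204, 0.359]), 30)
end side (array([ 0.5216, -0.1828,  0.047 ]), array([-0.324,  0.935,  0.147]), 59)
tab face side (array([ 0.5352, -0.1451,  0.096 ]), array([0.358, 0.737, 0.574]), 68)
tab face top (array([ 0.5366, -0.1359,  0.0849]), array([-0.441, -0.154,  0.884]), 50)
facecorn1 [ 0.499 -0.106  0.093]
f2 [ 0.471 -0.115  0.082]
f3 [ 0.486 -0.192  0.084]
f4 [ 0.519 -0.183  0.094]
```

```bash
cat > fit.py <<'E'
import numpy as np
from scipy.optimize import least_squares
from scipy.spatial.transform import Rotation as Ro
def sdbox(q,c,h):
    d=abs(q-c)-h; return np.linalg.norm(np.maximum(d,0),axis=1)+np.minimum(d.max(1),0)
def fit(Q,R0,o0):
    def res(p):
        q=(Q-o0-p[:3])@(Ro.from_rotvec(p[3:]).as_matrix()@R0)
        return np.minimum(sdbox(q,[0,0,.024],[.042,.027,.024]),sdbox(q,[0,0,.062],[.018,.006,.014]))*1e3
    s=least_squares(res,np.zeros(6),loss="cauchy",f_scale=1.5,x_scale=[.01]*3+[.1]*3)
    return Ro.from_rotvec(s.x[3:]).as_matrix()@R0,o0+s.x[:3],np.median(abs(res(s.x)))
E
python3 - <<'E'
from h import *; from fit import *
Q=np.vstack([np.load(f"pics/{n}P.npy").reshape(-1,3) for n in("s2","t2")])
k=(Q>[.45,-.21,.036]).all(1)&(Q<[.552,-.085,.115]).all(1); Q=Q[k]; print(len(Q))
u=np.array([.905,.215,.36]);u/=np.linalg.norm(u);e=np.array([.25,-.967,.01]);e-=u*(e@u);e/=np.linalg.norm(e)
R,o,r=fit(Q,np.c_[e,np.cross(u,e),u],np.array([.475,-.154,.053])); print(R.round(3),o.round(4),r)
np.savez("pose.npz",R=R,o=o)
tc=o+R[:,2]*.062; print("tab",tc)
e,f,u=R[:,0],R[:,1],R[:,2]
if f[2]<0:e,f=-e,-f
print("e f u",e,f,u)
for sg in(1,-1):
    y=sg*e;z=-f; M=np.c_[np.cross(y,z),y,z]
    for b in(0,.08): print("grasp",sg,inverse_kinematics(tc+f*(b+.006),M))
# upright reach: heading g, elevation al, grasp point height for lowest corner at bench
for (x,y0) in [(.45,-.3),(.55,-.27),(.65,-.25),(.75,-.25),(.5,.27),(.6,.25),(.7,.25)]:
  L=[]
  for gd in(-.5,-.25,0,.25,.5):
   g=np.arctan2(y0,x)+gd
   for al in range(90,40,-5):
    a=np.radians(al);h=np.array([np.cos(g),np.sin(g),0]);k=np.array([0,0,1.])
    uu=h*np.cos(a)+k*np.sin(a);ff=-h*np.sin(a)+k*np.cos(a);ee=np.cross(ff,uu)
    p=np.array([x,y0,.062*np.sin(a)+.027*np.cos(a)+.004]);ok=[]
    for sg in(1,-1):
        y=sg*ee;z=-ff; q=inverse_kinematics(p+ff*.006,np.c_[np.cross(y,z),y,z]); 
        if q is not None: ok.append(sg)
    if ok: L.append((round(g,2),al,ok)); break
  print(x,y0,L)
E
```

```text
2063
[[ 0.261  0.359  0.896]
 [-0.965  0.095  0.243]
 [ 0.002 -0.929  0.371]] [ 0.4809 -0.1508  0.0555] 1.0560769088813655
tab [ 0.53648474 -0.13573933  0.07855029]
e f u [-0.26092583  0.96535693 -0.00192584] [-0.35869563 -0.09509915  0.92859765] [0.89624503 0.2429859  0.37108313]
grasp 1 [ 0.51944501  0.43045895 -0.3046359   2.17639337 -0.27031485  0.22806657
  2.35086801]
grasp 1 [ 0.16687463  0.2452317   0.15715236  2.19815324 -0.58915478  0.44274415
  2.65201926]
grasp -1 [ 0.15565122  0.41307527  0.13792786  2.19695208 -0.89588158  0.31535244
 -0.20381394]
grasp -1 [-0.22844289  0.27889438  0.62843987  2.21793721 -0.83204887  0.5227813
 -0.25288066]
0.45 -0.3 [(np.float64(-1.09), 90, [1, -1]), (np.float64(-0.84), 45, [-1]), (np.float64(-0.09), 90, [1, -1])]
0.55 -0.27 [(np.float64(-0.96), 90, [1, -1]), (np.float64(-0.71), 90, [1, -1]), (np.float64(-0.46), 90, [1, -1]), (np.float64(-0.21), 90, [1, -1]), (np.float64(0.04), 90, [1, -1])]
0.65 -0.25 [(np.float64(-0.87), 90, [1, -1]), (np.float64(-0.62), 90, [1, -1]), (np.float64(-0.37), 90, [1, -1]), (np.float64(-0.12), 90, [1, -1]), (np.float64(0.13), 90, [1, -1])]
0.75 -0.25 [(np.float64(-0.82), 90, [1, -1]), (np.float64(-0.57), 90, [1, -1]), (np.float64(-0.32), 90, [1, -1]), (np.float64(-0.07), 90, [1, -1]), (np.float64(0.18), 90, [1, -1])]
0.5 0.27 [(np.float64(-0.0), 90, [1, -1]), (np.float64(0.25), 50, [1, -1]), (np.float64(0.5), 45, [1, -1]), (np.float64(0.75), 90, [1]), (np.float64(1.0), 90, [1, -1])]
0.6 0.25 [(np.float64(-0.11), 90, [1, -1]), (np.float64(0.14), 90, [1, -1]), (np.float64(0.39), 90, [1, -1]), (np.float64(0.64), 90, [1, -1]), (np.float64(0.89), 90, [1, -1])]
0.7 0.25 [(np.float64(-0.16), 90, [1, -1]), (np.float64(0.09), 90, [1, -1]), (np.float64(0.34), 90, [1, -1]), (np.float64(0.59), 90, [1, -1]), (np.float64(0.84), 90, [1, -1])]
```

```bash
sed -i 's/move_l(\[\*c,.2\]); print("gap"/move_l([*c,.29]); print("gap"/; s/t=best(yaw,\[\*s,.2\]); movep(\[\*s,.2\],down(t))/t=best(yaw,[*s,.29]); movep([*s,.29],down(t))/' h.py; python3 - <<'E'
from h import *
carry([.4265,.2427],(-.046,.046),SY+np.pi/2)
d=np.load("pose.npz");R,o=d["R"],d["o"]; e,f,u=-R[:,0],-R[:,1],R[:,2]
if f[2]<0:e,f=-e,-f
g=o+u*.064; M=lambda e,f:np.c_[np.cross(-e,-f),-e,-f]
tcp=lambda b:g+f*(.006+b)
command_gripper(.06,20)
move_joints(HOME)
movep(tcp(.15),M(e,f)); print(move_l(tcp(.0),feed=.06,until_force=8),sense()["position"]-tcp(0))
command_gripper(.0,50); print(sense()["finger_gap"],sense()["gripper_force"])
move_l(sense()["position"]+[0,0,.2],feed=.1); print(sense()["finger_gap"],sense()["wrist_force"],sense()["time_s"],sense()["position"])
p,d=camera("side");cv2.imwrite("pics/s3.png",cv2.resize(p[60:330,180:400,::-1],None,fx=2.2,fy=2.2,interpolation=2))
E
```

```text
at [0.4265 0.2427] 1.102 off by 0.0
False
gap 0.01092444692208738 0.011280243239034298
True [0.49701415 0.06116478 0.09232323] [-0.74383489 -0.37103567  4.32075882]
True [-0.00923214 -0.00368723  0.02782741]
7.898906921215892e-05 17.999505240877625
-0.00014575797179947343 [-0.51393997 -0.56390122  0.34956689] 67.6333 [ 0.53355547 -0.13758242  0.31860604]
```

View pics/s3.png

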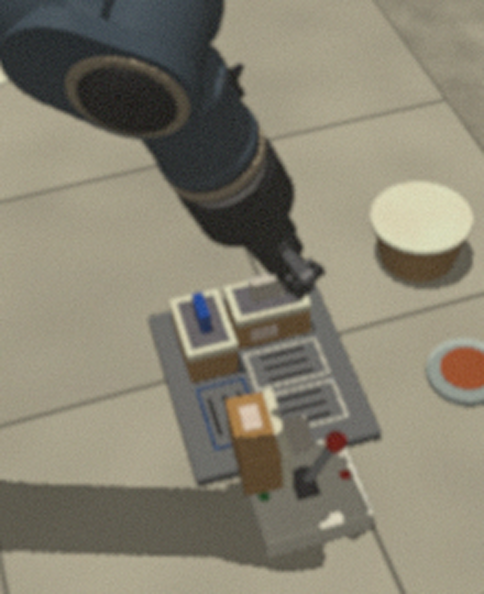

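```bash
python3 - <<'E'
from h import *; from fit import *
p=sense()["position"]; move_joints(HOME)
Q=[]
for n in("side","top"):
    im,d=camera(n); P=cloud(n,d); Q.append(P[d>0]); cv2.imwrite(f"pics/{n}5.png",im[...,::-1])
    if n=="side": np.save("pics/s5P.npy",P)
    if n=="top": np.save("pics/t5P.npy",P)
Q=np.vstack(Q); k=(Q>[.45,-.21,.036]).all(1)&(Q<[.552,-.085,.135]).all(1); Q=Q[k]; print(len(Q),Q.max(0),Q.min(0))
best_=None
for t in np.linspace(-.6,.9,7):
  for tilt in(-.35,0,.35):
    u=np.array([np.cos(t),np.sin(t),0]);k=np.array([0,0,1.]);uu=u*np.cos(tilt)+k*np.sin(tilt);ee=-u*np.sin(tilt)+k*np.cos(tilt)
    R,o,r=fit(Q,np.c_[ee,np.cross(uu,ee),uu],np.array([.478,-.145,.075]))
    if best_ is None or r<best_[2]: best_=(R,o,r)
R,o,r=best_; print(R.round(3),o.round(4),r,"tab",o+R[:,2]*.062); np.savez("pose.npz",R=R,o=o)
a=cv2.imread("pics/side5.png")[180:330,230:370];b=cv2.imread("pics/top5.png")[190:265,320:400]
cv2.imwrite("pics/s5.png",np.hstack([cv2.resize(a,(420,450),interpolation=2),cv2.resize(b,(380,450),interpolation=2)]))
E
```

```text
1658 [ 0.55192993 -0.08501362  0.09327331] [ 0.47562435 -0.16779532  0.03600639]
[[-0.085 -0.006  0.996]
 [-0.994 -0.063 -0.085]
 [ 0.064 -0.998 -0.   ]] [ 0.4812 -0.1029  0.0572] 1.2672094218961656 tab [ 0.5429385  -0.10822032  0.05714415]
```

View pics/s5.png

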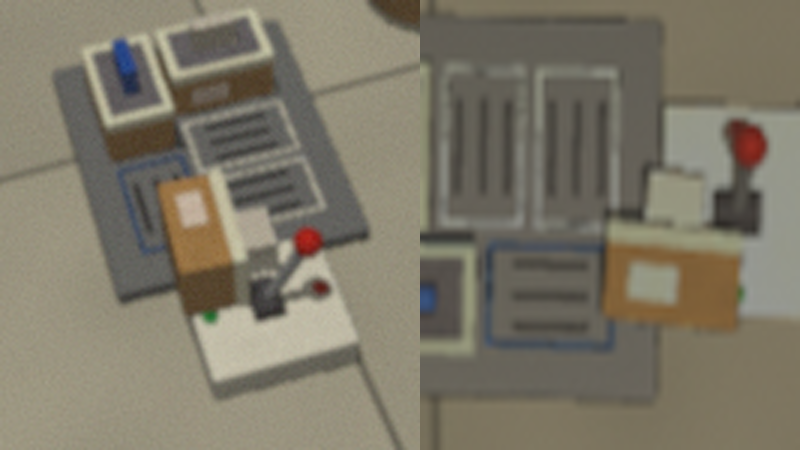

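```bash
cat > lay.py <<'E'
from h import *
d=np.load("pose.npz");R,o=d["R"],d["o"]; e,u=R[:,0],R[:,2]; yu=np.arctan2(u[1],u[0])
c=(o+u*.024-e*.032)[:2]; print(c,yu)
command_gripper(.07,60)
p=[*c,.2]; t=best(yu+np.pi/2,p); movep(p,down(t)); print(move_l([*c,.073],feed=.08,until_force=8),sense()["position"])
command_gripper(.03,60); print(sense()["finger_gap"],sense()["gripper_force"])
move_l([*c,.29],feed=.15); print(sense()["finger_gap"])
# lay it at bench, box centre (.56,.29), same relation, heading G
G=.2; h=np.array([np.cos(G),np.sin(G)]); l=np.array([-h[1],h[0]])
q=np.array([.56,.29])+l*.032; s=t-yu; tt=s+G
tt=min((a for a in(tt,tt+np.pi,tt-np.pi) if inverse_kinematics([*q,.25],down(a)) is not None),key=lambda a:abs(a-t))
assert abs(tt-t)<1, (tt,t)
movep([*q,.25],down(tt)); print(move_l([*q,.073-.030+.002],feed=.06,until_force=6),sense()["position"])
command_gripper(.07); move_l([*q,.2]); move_joints(HOME); print(sense()["time_s"])
from fit import *
Q=[]
for n in("side","top"):
    im,dd=camera(n); Q.append(cloud(n,dd)[dd>0]); cv2.imwrite(f"pics/{n}6.png",im[...,::-1])
Q=np.vstack(Q); Q=Q[(Q>[.46,.2,.006]).all(1)&(Q<[.66,.38,.1]).all(1)]
U=np.array([*h,0]);E=np.array([*-l,0]); R,o,r=fit(Q,np.c_[E,np.cross(U,E),U],np.array([*(np.array([.56,.29])-h*.024),.027]))
print(R.round(3),o,r); np.savez("pose.npz",R=R,o=o)
a=cv2.imread("pics/side6.png")[60:360,180:400];b=cv2.imread("pics/top6.png")[180:280,200:310]
cv2.imwrite("pics/s6.png",np.hstack([cv2.resize(a,(330,450),interpolation=2),cv2.resize(b,(450,450),interpolation=2)]))
E
python3 lay.py
```

```text
[ 0.50779922 -0.07316145] -0.0853623850917775
False [ 0.50814437 -0.073153    0.07342632]
0.047380321989453064 60.83310127258301
0.047189848704819536
False [0.55370819 0.32137789 0.04528666]
85.75
[[ 0.19   0.004  0.982]
 [-0.982 -0.01   0.19 ]
 [ 0.011 -1.     0.002]] [0.53446964 0.28352396 0.02663716] 1.1897211678666801
```

View pics/s6.png

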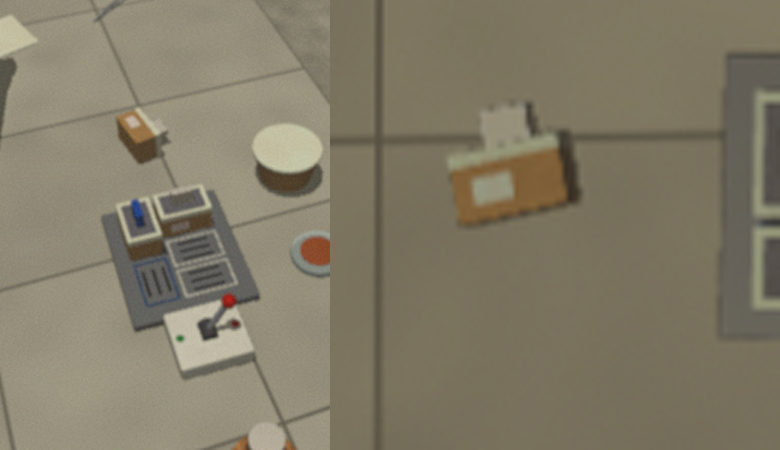

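```bash
cat > up.py <<'E'
from h import *
d=np.load("pose.npz");R,o=d["R"],d["o"]; u=R[:,2]; G=np.arctan2(u[1],u[0]); h=np.array([np.cos(G),np.sin(G),0]);k=np.array([0,0,1.])
def pose(al,sg):
    uu=h*np.cos(al)+k*np.sin(al);ff=-h*np.sin(al)+k*np.cos(al);y=sg*np.cross(ff,uu);z=-ff
    return np.c_[np.cross(y,z),y,z],ff
g=(o+u*.065)[:2]; AL=np.radians(72)
p2=lambda sg,dz:np.array([*(o[:2]+.02*h[:2]),.065*np.sin(AL)+.027*np.cos(AL)+dz])+pose(AL,sg)[1]*.006
ok=[]
for sg in(1,-1):
    qs=[inverse_kinematics([*g,.2],pose(0,sg)[0])]+[inverse_kinematics(p2(sg,z),pose(AL,sg)[0]) for z in(.15,.003)]
    print(sg,[None if q is None else np.round(q,2) for q in qs])
    if all(q is not None for q in qs): ok.append((max(abs(q[6]) for q in qs),sg))
sg=min(ok)[1]
command_gripper(.06,50); movep([*g,.2],pose(0,sg)[0]); print(move_l([*g,.036],feed=.08,until_force=6),sense()["position"])
command_gripper(0,50); print(sense()["finger_gap"]); move_l([*g,.25]); print(sense()["finger_gap"])
assert sense()["finger_gap"]>.03
movep(p2(sg,.15),pose(AL,sg)[0]); print(sense()["joint_pos"].round(2),sense()["position"])
print(move_l(p2(sg,-.004),feed=.05,until_force=5),sense()["position"]-p2(sg,0))
p,d=camera("side");cv2.imwrite("pics/s7.png",cv2.resize(p[20:260,130:350,::-1],None,fx=2.4,fy=2.4,interpolation=2))
command_gripper(.06); sleep(.3)
ff=pose(AL,sg)[1]; move_l(sense()["position"]+ff*.12+[0,0,.02],feed=.1); move_l(sense()["position"]+[0,0,.15]); move_joints(HOME); print(sense()["time_s"])
for r in cartons("pics/top7.png")[3]: print(r)
E
python3 up.py
```

```text
1 [array([-0.5 ,  0.5 , -0.03,  1.61,  0.02,  1.03,  1.22]), array([-0.95,  0.4 ,  0.18,  2.42,  2.46,  0.95, -1.41]), array([-0.33,  0.87, -0.55,  2.38,  2.55,  1.5 , -1.23])]
-1 [array([-0.91,  0.55,  0.57,  1.64, -0.33,  1.05, -1.62]), array([ 0.01,  0.61, -0.99,  2.37,  2.35,  1.3 ,  2.23]), array([-0.6 ,  0.8 , -0.24,  2.4 ,  2.53,  1.38,  1.69])]
False [0.59853875 0.29598544 0.03642104]
0.034980618264513166
0.03519418278079395
[ 0.01  0.61 -0.99  2.37  2.35  1.3  -0.91] [0.54901788 0.28596139 0.22199441]
True [ 0.0002021   0.00013708 -0.00084001]Traceback (most recent call last):
  File "up.py", line 21, in <module>
    ff=pose(AL,sg)[1]; move_l(sense()["position"]+ff*.12+[0,0,.02],feed=.1); move_l(sense()["position"]+[0,0,.15]); move_joints(HOME); print(sense()["time_s"])
                       ~~~~~~^^^^^^^^^^^^^^^^^^^^^^^^^^^^^^^^^^^^^^^^^^^^^^
rig.Unreachable: the arm cannot follow that straight line within its joint ranges
```

```bash
python3 - <<'E'
from h import *
p=sense()["position"]
move_l(p+[0,0,.15],feed=.1); move_joints(HOME); print(sense()["time_s"])
for r in cartons("pics/top7.png")[3]: print(r)
t=cv2.imread("pics/top7.png")[170:280,200:400]; cv2.imwrite("pics/c7.png",cv2.resize(t,None,fx=4,fy=4,interpolation=2))
E
```

```text
101.1417
(array([230, 216], dtype=int32), array([0.5344, 0.2825]), 1.753, 17.8, 27.8)
```

View pics/c7.png

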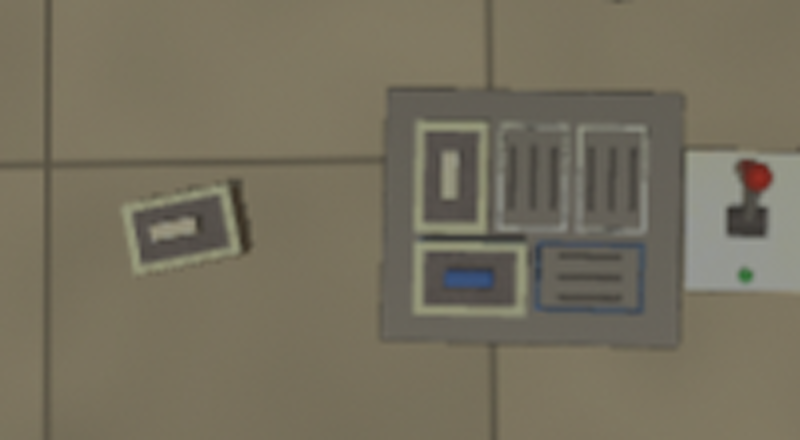

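The carton is upright at (183,229) in the crop, and the other two sit in their outlines. I'll carry this one to white place 1.

```bash
python3 - <<'E'
from h import *
carry([.5344,.2825],(.031,-.062),SY)
move_l([*S(.031,-.062),.29]); move_joints(HOME); print(sense()["time_s"])
p,d=camera("top"); P=cloud("top",d)
m=((P[...,2]>.056)&(P[...,2]<.07)&(d>0)).astype(np.uint8); m[:185]=0;m[265:]=0;m[:,:290]=0;m[:,372:]=0
n,l,s,c=cv2.connectedComponentsWithStats(m); print(s)
from fit import *
Q=np.vstack([cloud(n,camera(n)[1]).reshape(-1,3) for n in("top","side")]); Q=Q[Q[:,2]>.03]
for (x,y,a) in((.031,-.062,SY),(.031,.062,SY),(-.046,.046,SY+np.pi/2)):
    w=S(x,y); q=Q[(np.linalg.norm(Q[:,:2]-w,axis=1)<.052)&(Q[:,2]<.1)]
    R,o,r=fit(q,Ro.from_euler("z",a).as_matrix(),np.array([*w,.015])); dl=np.array([[np.cos(SY),np.sin(SY)],[-np.sin(SY),np.cos(SY)]])@(o[:2]-w)
    print("slab dx,dy",dl.round(4),"dyaw",round(np.arctan2(R[1,0],R[0,0])-a,3),o[2].round(4),r)
cv2.imwrite("pics/c8.png",cv2.resize(p[180:265,285:385,::-1],None,fx=7,fy=7,interpolation=2))
E
```

```text
at [0.5344 0.2822] 1.753 off by 0.00029999999999996696
False
gap 0.011039065997230873 0.010915530980854524
False [ 0.57076039 -0.04926265  0.09230606] [-0.46682338 -0.98288419 -0.26052006]
114.3333
[[     0      0    640    400 254650]
 [   304    201     19     28    453]
 [   345    200     19     29    449]
 [   304    231     28     18    448]]
slab dx,dy [-0.0002 -0.0011] dyaw 0.0 0.0154 1.0650047646438392
slab dx,dy [-0.0029 -0.0012] dyaw -0.003 0.0152 1.1249606998951083
slab dx,dy [ 0.003  -0.0007] dyaw -0.061 0.0154 1.8120366284822345
```

View pics/c8.png

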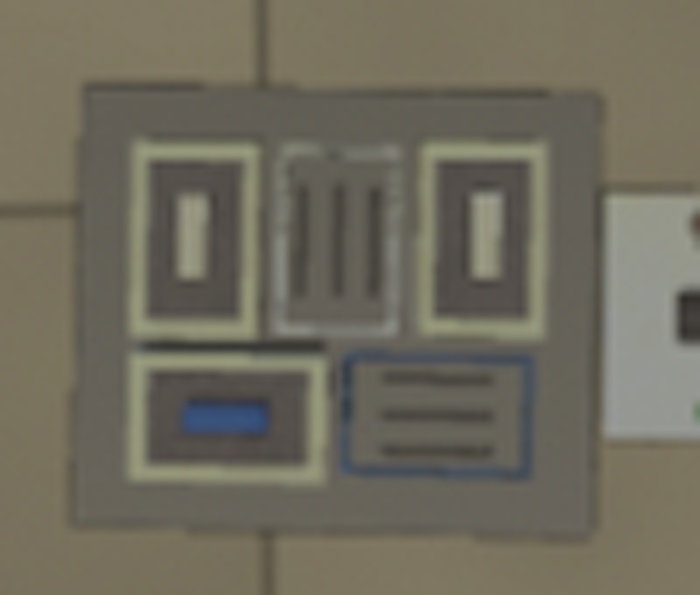

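```bash
python3 - <<'E'
from h import *
from fit import *
c=[cloud(n,camera(n)[1]).reshape(-1,3) for _ in range(3) for n in("top",)]
Q=np.vstack(c); Q=Q[(Q[:,2]>.056)&(Q[:,2]<.1)]; D=np.array([[np.cos(SY),np.sin(SY)],[-np.sin(SY),np.cos(SY)]])
for (x,y,a) in((.031,-.062,SY),(.031,.062,SY),(-.046,.046,SY+np.pi/2)):
    w=S(x,y); ax=(Q[:,:2]-w)@np.array([[np.cos(a),-np.sin(a)],[np.sin(a),np.cos(a)]]); q=Q[(abs(ax)<[.046,.031]).all(1)]
    lid=q[q[:,2]<.07,:2]; t=q[q[:,2]>.08,:2]
    print([(D@(v.mean(0)-w)).round(4) for v in(lid,t)],[(D@((v.max(0)+v.min(0))/2-w)).round(4) for v in(lid,)])
    (cx,cy),wh,an=cv2.minAreaRect(np.float32(lid*1000)); print("   rect",(D@(np.array([cx,cy])/1e3-w)).round(4),np.round(wh,1),an, np.degrees(a)%90)
E
```

```text
[array([-0.0019, -0.001 ]), array([-0.001 , -0.0021])] [array([-0.0011, -0.0022])]
   rect [-0.0011 -0.0022] [54.9 84.8] 89.04780578613281 88.22383083509445
[array([-0.0049, -0.0014]), array([-0.0031, -0.0021])] [array([-0.0045, -0.0021])]
   rect [-0.0045 -0.002 ] [54.8 82.2] 89.03536987304688 88.22383083509445
[array([-0.0029, -0.0014]), array([-0.0024, -0.0008])] [array([-0.003 , -0.0011])]
   rect [-0.003 -0.001] [81.8 51.4] 89.23907470703125 88.22383083509445
```

```bash
python3 - <<'E'
from h import *
flip(-1); move_joints(HOME); sleep(.5); print(sense()["time_s"])
p,d=camera("top"); P=cloud("top",d)
a=P[190:250,420:475]; k=(a[...,2]>.07)&(a[...,2]<.11); print("jar",a[k].mean(0))
b=camera("side")[0]
cv2.imwrite("pics/end.png",np.hstack([cv2.resize(p[130:270,265:475,::-1],(480,320),interpolation=2),cv2.resize(b[170:330,230:390,::-1],(320,320),interpolation=2)]))
E
```

```text
hit False [ 0.54891997 -0.15254487  0.10290708] [-0.60851283  0.30307157  0.24596399]
125.5417
jar [ 0.53880199 -0.35953387  0.08798573]
```

View pics/end.png

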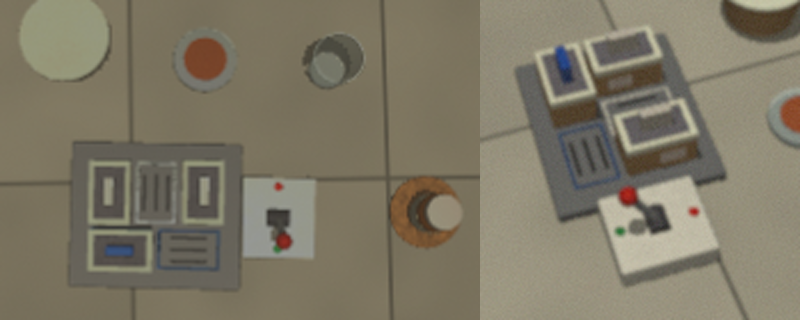

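The picture shows the toggle on (ball at (284,241) by the green dot), three cartons in their outlines and the jar on the mat. The beaker, bowl and dish have not moved.

```bash
python3 -c "
from rig import *
print(finish_job())"
```

```text
the job is handed in; nothing more can be done
None
```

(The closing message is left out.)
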